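# Set the depth stop of the stoppering stand on the sample bottle

## Robot

A 6-joint arm with a two-finger parallel gripper is mounted at the origin on the work surface. World frame = base frame: x ahead of the robot, y to its left, z up, the work surface at z = 0. Lengths are in m, angles in degrees, forces in N, time in s.
With the tool pointing down it reaches from about 0.4 to 0.825 m from the base axis. Payload 7 kg.
Tool frame: the origin (TCP) lies between the finger pads; the fingertips stand 22 mm ahead of it and the grasp point (between the pads) lies 3 mm ahead of it; z points along the fingers, y is the line along which they close (so a half turn about z gives the same grasp; the last joint's range is limited). The gripper opens to 88 mm and grips with 3 to 60 N. Pads are 19 mm wide; open, the fingers measure 130 mm over their backs; the gripper's body (78 mm by 193 mm) begins 47 mm behind the grasp point.
Start: joints at [-52.191, 20.546, 0.682, 0, -70.136, -16.507], TCP at [0.245, -0.629, 0.249] pointing down, gripper open.
Joint ranges: [-176.03, 176.03], [-82.01, 121.73], [-58.28, 71.71], [-173.87, 95.51], [-174.79, -0.11], [-173.66, 173.66]. Speed limits (degrees/s): [136.94, 136.94, 172.46, 180, 180, 180].

## Interface

Orientations are given as [roll, pitch, yaw] about the fixed x, y, z axes, in that order (R = Rz(yaw) Ry(pitch) Rx(roll)).
In Python, from plant import ctrl gives the robot as it stands.
- The arm moves only by the tool apply_moves, never from a script. Its argument "targets" is a list of rows, each an object with "travel": the shift along the tool's x, y, z in mm, a list of three; "roll": the turn about the tool's z in degrees; "jaw": the finger opening in mm, from 0 to 87.6. In form: [{"travel": [tx, ty, tz], "roll": roll, "jaw": jaw}, ...]. A call has 1 to 10 rows; each row shifts and turns the commanded pose from where the row before left it, along the tool's axes as they then stand; what a row does not reach is not made up. A row lasts 1/10 s, in which the tool goes at most 50 mm and 8.59 degrees, less where a joint would pass 70% of its speed; a pose out of reach is approached as far as the arm can. A call with a gripper value outside its range is refused whole. The fingers move at their own pace and stop on an object; the grip force is fixed at half the most. Time passes only in rows, so rows that do not move let the fingers close. It gives the time, the measured TCP pose, the force, the opening and the grip force at its end, in the units of the state.
- ctrl.get_obs(): the state, without advancing time (a new reading comes with each control period).
- ctrl.snapshot(name): name is "scene" or "top"; returns the picture (384x512x3 uint8, red, green, blue); there is no depth.
- ctrl.calibration(name): a dict with "K" (3x3 intrinsics, pixels), "extrinsics" (4x4, takes a point from camera to world coordinates). Camera axes: x right, y down, z forward; pixel columns grow to the right and rows downward; lengths in m; the calibration is good to about 2 mm. A picture is of the moment at which its call begins. calibration takes no time and is no camera call.
- ctrl.close_job(): hands the job in; it is judged then, once.
The state is a dict: "clock": time; "joint_pos": joint angles; "qvel": joint speeds; "tau": joint torques, N m; "tool_pos": TCP position; "orientation": TCP orientation; "force": force on the tool from outside, world axes, zero at the start; "moment": the same for the moment, N m; "opening": finger opening in m; "gripper_force": force on a finger pad.
Only numpy, scipy, OpenCV 4.12 (cv2) and the standard library are available. Lean on these libraries where they do the work, as an engineer would, in place of code of your own. Each camera call takes 0.05 s, during which the arm holds its last target. There are 200 camera calls.

## Task

Lower the blue-knobbed depth stop of the stoppering stand until its rubber foot rests on the orange stopper of the bottle with a light push of a few newtons, never pressing the stopper harder than about 8 N. Then swing the red clamp lever all the way round to lock the stop, with the foot still resting on the stopper, and let go. Leave the bottle standing in its place and the beaker, the white bottle and the jar near the stand where they are.

Things in the scene. Friction and masses are not known exactly. Their poses are not given: they have to be found in the camera images.
- stand: Stoppering stand fixed to the bench: steel base plate 160 x 250 mm, 12 mm thick, a steel column (32 mm thick) on its +y side, and a white head reaching from the column over the bottle, underside 185 mm and top 210 mm above the bench. Origin: on the bench, straight under the axis of the depth stop. z is up; the clamp lever is on the -x side of the head, the column on the +y side (axis 115 mm from the origin).
- depth_stop: The depth stop: a 14 mm square steel rod sliding straight up and down through the head, blue knob on top, black rubber foot below. Origin: centre of the knob, an upright cylinder 28 mm across, 34 mm tall; 325 mm above the bench fully up, 245 mm fully down. Unclamped it stays where it is left: friction about 6 N, weight about 2 N, so about 4 N moves it down and 8 N up.
- foot (a point): Centre of the underside of the black rubber foot as it is when not squeezed, fixed to the rod 170 mm below the knob's centre. The foot is 22 mm across, 16 mm tall and springy: it gives about 1 mm for each 5 N, at most 8 mm. A foot pressing on the stopper with a few N keeps pressing when the knob is let go.
- bottle: Amber glass bottle, loose, 56 mm across, about 400 g, standing on the base plate under the foot between four low blue blocks. Origin: centre of its underside. The orange stopper in its neck, 28 mm across, is stiff and set at a height that differs each time and is not measured: its flat top is 74 to 102 mm above this origin. The foot starts at least 14 mm above it.
- clamp (a joint): Angle of the red clamp lever, rad: 0 fully open, 1.2 at its end stop, fully locked; locked counts above 1.05. It grows as the lever turns counterclockwise seen from above. A cam starts to squeeze the rod at about 0.5 and stiffens the turn; it takes up to about 13 N at the upright grip and the lever stays where it is left.
- clamp_grip (a point): Middle of the graspable part of the upright round grip at the end of the red clamp lever: 18 mm across, rising from 219 mm (top of the flat lever arm) to 268 mm above the bench; this point is at 247 mm. It swings level on a circle of 90 mm radius about clamp_pin; fully open it lies at 145 degrees from the stand's +x axis towards its +y axis as seen from clamp_pin, locked at 214 degrees.
- clamp_pin (a point): Point on the vertical axis of the clamp lever, at the height of clamp_grip; 30 mm to the stand's -x side of the depth stop's axis. Fixed to the stand.
- beaker: Glass beaker, open, 76 mm across the rim, 85 mm tall, a bystander near the stand. Origin: centre of its underside.
- reagent: White bottle with a blue cap, 54 mm across, 110 mm tall, a bystander. Origin: centre of its underside.
- jar: Clear jar with an orange lid, 60 mm across, 70 mm tall, a bystander. Origin: centre of its underside.
Things that resemble listed ones, but are neither listed nor needed, are in the scene too. What is shaped like the bottle but green, pink or purple is not meant.

How it is judged:
By the outcome, as a careful person would: the job done as asked, in the order asked, and still so for the second after the job is handed in, with the robot touching nothing.
It also fails if it takes over 69 s, if anything falls off the work surface, if the arm or the gripper's body presses on something with over 40 N, if the wrist force passes 120 N, or if a joint passes its speed limit or range.

## Working session

There is one attempt and no reset: what is moved stays moved. The work goes in short steps, Python scripts to look and compute and a tool call to move; the robot and the scene stay as the last step left them, time stands still between calls to the robot, and variables do not carry over. Pictures are saved under pics/ and viewed, at most 10 in all, crops included, and the job is handed in when it is done.

Besides the shell and the picture viewer there is one more tool, called after ">>>" as name([rows], argument=value, ...), one row to a line, values as JSON. apply_moves: Moves the arm, as the interface text tells. Its arguments: {"type":"object","properties":{"targets":{"type":"array","items":{"type":"object","properties":{"travel":{"type":"array","items":{"type":"number"}},"roll":{"type":"number"},"jaw":{"type":"number"}}}}},"required":["targets"]}

```bash
mkdir -p pics; ls; python3 - <<'E'
from plant import ctrl
import cv2,numpy as np
a=ctrl.snapshot("scene");b=ctrl.snapshot("top")
cv2.imwrite('pics/s0.png',a[:,:,::-1]);cv2.imwrite('pics/t0.png',b[:,:,::-1])
for n in("scene","top"):
    c=ctrl.calibration(n);print(np.round(c['K'],1).tolist(),np.round(c['extrinsics'],3).tolist())
print(ctrl.get_obs())
E
```

```text
pics
[[420.6, 0.0, 252.1], [0.0, 420.6, 191.7], [0.0, 0.0, 1.0]] [[-0.284, 0.712, -0.642, 1.233], [0.959, 0.21, -0.191, 0.159], [-0.001, -0.67, -0.743, 0.929], [0.0, 0.0, 0.0, 1.0]]
[[440.3, 0.0, 256.3], [0.0, 440.3, 190.4], [0.0, 0.0, 1.0]] [[-0.035, -0.975, 0.218, 0.388], [-0.999, 0.035, -0.004, -0.026], [-0.003, -0.218, -0.976, 1.138], [0.0, 0.0, 0.0, 1.0]]
{'clock': 0.1, 'joint_pos': array([-5.21908162e+01,  2.05860021e+01,  6.40982732e-01, -1.87807486e-02,
       -7.01378900e+01, -1.65083669e+01]), 'qvel': array([-0.06400136, -0.05414354,  0.02841646, -0.01519171, -0.04779226,
       -0.07178788]), 'tau': array([-2.10372171e-03, -5.84161985e+01,  2.93754065e+01,  7.01533735e+00,
        1.03006806e-02, -6.61772742e-05]), 'tool_pos': array([ 0.24505616, -0.62851113,  0.24774298]), 'orientation': array([ 1.79915491e+02, -6.63288130e-03, -1.58705572e+02]), 'force': array([-0.00888132,  0.21663377, -0.71734278]), 'moment': array([-0.00293826,  0.03101005, -0.03077154]), 'gripper_force': 0.0, 'opening': 0.08769520216803273}
```

View pics/s0.png

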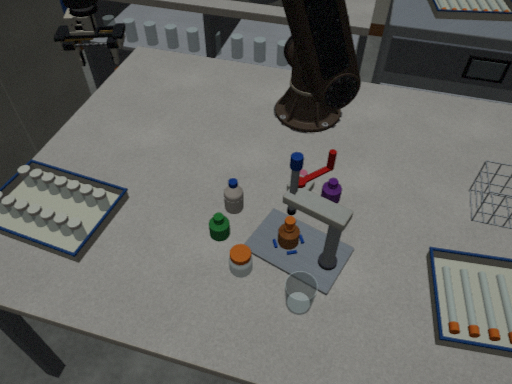

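View pics/t0.png

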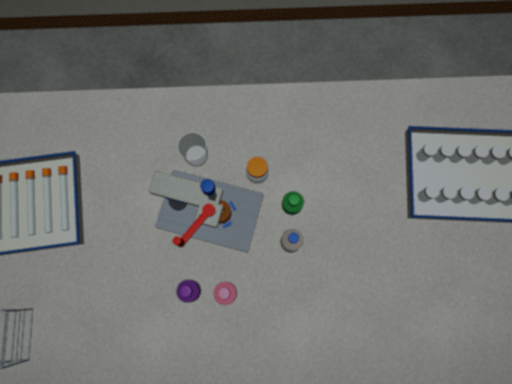

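The scene view shows the stand with its knob at (297,160), grip at (332,158) and stopper at (290,222). In the top view the knob is at (208,187), the grip at (179,241) and the lever pin at (208,210). Next I'll measure these from the saved pictures.

```bash
cat > h.py <<'E'
from plant import ctrl
import cv2,numpy as np
def cal(n):
    c=ctrl.calibration(n);return np.array(c['K']),np.array(c['extrinsics'])
def ray(n,p):
    K,T=cal(n);d=T[:3,:3]@np.linalg.solve(K,[p[0],p[1],1.]);return T[:3,3],d/np.linalg.norm(d)
def plane(n,p,z):
    o,d=ray(n,p);return o+d*(z-o[2])/d[2]
def tri(p,q):
    o,d=ray("scene",p);u,e=ray("top",q)
    t=np.linalg.lstsq(np.c_[d,-e],u-o,rcond=None)[0]
    a,b=o+t[0]*d,u+t[1]*e;return (a+b)/2,np.linalg.norm(a-b)
def proj(n,P):
    K,T=cal(n);c=T[:3,:3].T@(np.asarray(P)-T[:3,3]);return (K@c/c[2])[:2]
def blob(im,lo,hi,box,n=0):
    h=cv2.cvtColor(im,cv2.COLOR_RGB2HSV);m=cv2.inRange(h,np.array(lo),np.array(hi))
    k=np.zeros_like(m);x0,y0,x1,y1=box;k[y0:y1,x0:x1]=255
    c,_=cv2.findContours(m&k,cv2.RETR_EXTERNAL,cv2.CHAIN_APPROX_NONE)
    return max(c,key=cv2.contourArea)
E
python3 - <<'E'
from h import *
np.set_printoptions(precision=4,suppress=True)
s=cv2.imread('pics/s0.png')[:,:,::-1].copy();t=cv2.imread('pics/t0.png')[:,:,::-1].copy()
B=((105,130,40),(125,255,255));R=((0,180,80),(6,255,255));O=((7,180,120),(18,255,255))
def cen(c): m=cv2.moments(c);return m['m10']/m['m00'],m['m01']/m['m00']
ks=blob(s,*B,(285,148,310,175));kt=blob(t,*B,(195,175,220,200))
print('knob',cv2.boundingRect(ks),cv2.boundingRect(kt),cen(ks),cen(kt),tri(cen(ks),cen(kt)))
gs=blob(s,*R,(326,145,342,175));gt=blob(t,*R,(165,200,220,255))
print('red',cv2.boundingRect(gs),cv2.boundingRect(gt),gt[:,0][::4].tolist())
os_=blob(s,*O,(280,212,300,235));print('stopper',cv2.boundingRect(os_),cen(os_))
h=cv2.cvtColor(t,cv2.COLOR_RGB2HSV)
print('plate px hsv',h[240,225],h[205,245],h[260,225],h[215,170])
print(plane("top",(175,171),.012),plane("top",(263,189),.012),plane("top",(248,250),.012),plane("top",(157,230),.012))
big=np.vstack([cv2.resize(t[140:260,140:280],(700,600),interpolation=cv2.INTER_CUBIC)])
cv2.imwrite('pics/t1.png',big[:,:,::-1])
cv2.imwrite('pics/s1.png',cv2.resize(s[140:290,240:360],(480,600),interpolation=cv2.INTER_CUBIC)[:,:,::-1])
E
```

```text
knob (291, 152, 12, 19) (201, 180, 14, 15) (296.03211517165005, 160.62569213732002) (207.37769784172662, 186.4484412470024) (array([0.5851, 0.064 , 0.3083]), np.float64(0.0006049557819728906))
red (330, 150, 6, 4) (174, 205, 40, 40) [[206, 205], [203, 209], [203, 213], [199, 217], [196, 221], [193, 225], [189, 229], [186, 233], [182, 237], [178, 238], [174, 239], [175, 243], [179, 243], [181, 239], [184, 242], [187, 238], [191, 234], [194, 230], [197, 226], [201, 223], [203, 219], [207, 215], [211, 214], [213, 210], [212, 206], [208, 205]]
stopper (285, 217, 10, 7) (289.7892720306513, 219.96168582375475)
plate px hsv [101  36 120] [105  34 119] [ 40  11 137] [104  36 119]
[0.7004 0.1819 0.012 ] [ 0.6432 -0.0491  0.012 ] [ 0.4855 -0.0048  0.012 ] [0.545  0.2274 0.012 ]
```

View pics/t1.png

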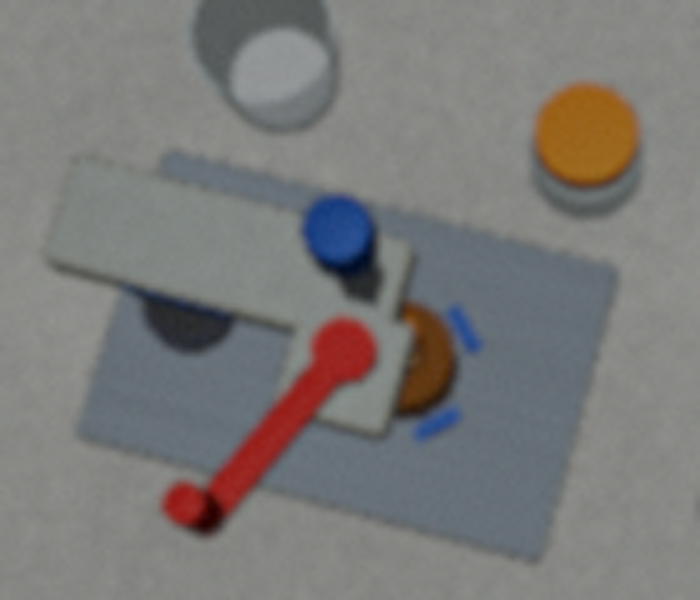

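View pics/s1.png

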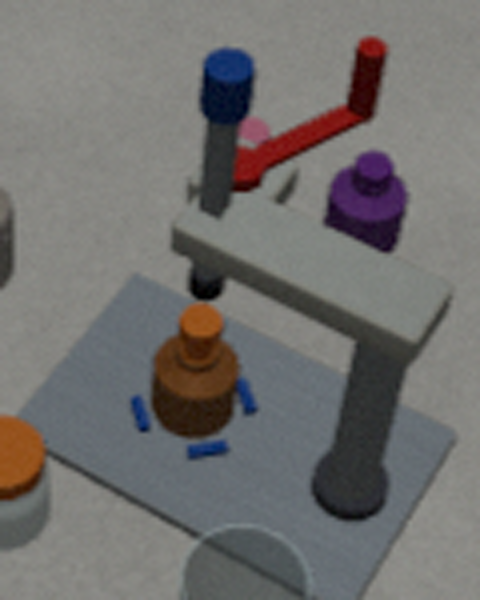

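```bash
python3 - <<'E'
from h import *
np.set_printoptions(precision=4,suppress=True)
for z in (.31,.325,.342): print('knobtop@',z,plane("top",(207.6,186),z))
k,e=tri((228/4+240-.4,64/4+140-.4),(207.6,186));print('knob top tri',k,e)
k2,_=tri((296.8,162),(207.6,187.2))
print('alt',k2)
g,e=tri((332.4,151.2),(177,240));print('grip top tri',g,e,'on plane',plane("top",(177,240),.268),plane("scene",(332.4,151.2),.268))
print('pin top',plane("top",(208.6,209.7),.222))
K=plane("top",(207.6,186),.335)
y=np.radians(-14);X=np.array([np.cos(y),np.sin(y)])
st=K[:2];pin=st-.03*X
for a in(0,1.2):
    th=y+np.radians(145)+a;print('grip pred',a,pin+.09*np.array([np.cos(th),np.sin(th)]))
print('stopper disc (scene) at z', [ (z,plane("scene",(290.2-.3,220-.6),z)) for z in(.086,.1,.114)])
E
```

```text
knobtop@ 0.31 [0.5855 0.0637 0.31  ]
knobtop@ 0.325 [0.582 0.062 0.325]
knobtop@ 0.342 [0.5779 0.0602 0.342 ]
knob top tri [0.5829 0.063  0.3206] 0.0009410470327090862
alt [0.5845 0.0649 0.3039]
grip top tri [0.4881 0.1307 0.2673] 0.00143186303473621 on plane [0.4881 0.1299 0.268 ] [0.4886 0.1315 0.268 ]
pin top [0.555  0.0717 0.222 ]
grip pred 0 [0.4914 0.1361]
grip pred 1.2 [0.4658 0.0378]
stopper disc (scene) at z [(0.086, array([0.5687, 0.0614, 0.086 ])), (0.1, array([0.5798, 0.063 , 0.1   ])), (0.114, array([0.5908, 0.0647, 0.114 ]))]
```

The crops confirm the knob axis is near (0.583, 0.0625), with the knob top about 0.32 high. The pin is near (0.554, 0.070), and the grip at (0.488, 0.1305), which puts the lever about 0.1 rad from open. I'll push the knob down from above with closed fingers, so first I go above it.

>>> apply_moves([
  {"travel":[-28.3,26.1,-6.6],"roll":0,"jaw":0},
  {"travel":[-28.3,26.1,-6.6],"roll":0,"jaw":0},
  {"travel":[-28.3,26.1,-6.6],"roll":0,"jaw":0},
  {"travel":[-28.3,26.1,-6.6],"roll":0,"jaw":0},
  {"travel":[-28.3,26.1,-6.6],"roll":0,"jaw":0},
  {"travel":[-28.3,26.1,-6.6],"roll":0,"jaw":0},
  {"travel":[-28.3,26.1,-6.6],"roll":0,"jaw":0},
  {"travel":[-28.3,26.1,-6.6],"roll":0,"jaw":0},
  {"travel":[-28.3,26.1,-6.6],"roll":0,"jaw":0},
  {"travel":[-28.3,26.1,-6.6],"roll":0,"jaw":0},
])

```text
clock: 1.1
tool_pos: [0.4142, -0.2813, 0.3147]
orientation: [180.0, -0.0, -158.7]
force: [0.7, -0.3, -0.4]
opening: 0.0135
gripper_force: 0.0
```

>>> apply_moves([
  {"travel":[-28.3,26.1,-6.6],"roll":0,"jaw":0},
  {"travel":[-28.3,26.1,-6.6],"roll":0,"jaw":0},
  {"travel":[-28.3,26.1,-6.6],"roll":0,"jaw":0},
  {"travel":[-28.3,26.1,-6.6],"roll":0,"jaw":0},
  {"travel":[-28.3,26.1,-6.6],"roll":0,"jaw":0},
  {"travel":[-28.3,26.1,-6.6],"roll":0,"jaw":0},
  {"travel":[-28.3,26.1,-6.6],"roll":0,"jaw":0},
  {"travel":[-28.3,26.1,-6.6],"roll":0,"jaw":0},
  {"travel":[-28.3,26.1,-6.6],"roll":0,"jaw":0},
  {"travel":[0,0,0],"roll":0,"jaw":0},
])

```text
clock: 2.1
tool_pos: [0.5676, 0.032, 0.3734]
orientation: [180.0, -0.0, -158.5]
force: [0.0, -0.9, -1.0]
opening: 0.0003
gripper_force: 0.0
```

>>> apply_moves([
  {"travel":[0,0,0],"roll":0,"jaw":0},
  {"travel":[0,0,0],"roll":0,"jaw":0},
])

```text
clock: 2.3
tool_pos: [0.5656, 0.0281, 0.3736]
orientation: [180.0, -0.0, -158.7]
force: [0.5, -0.7, 0.1]
opening: 0.0003
gripper_force: 0.0
```

>>> apply_moves([
  {"travel":[-28.7,25.8,5],"roll":0,"jaw":0},
  {"travel":[0,0,10],"roll":0,"jaw":0},
  {"travel":[0,0,5],"roll":0,"jaw":0},
  {"travel":[0,0,0],"roll":0,"jaw":0},
  {"travel":[0,0,0],"roll":0,"jaw":0},
])

```text
clock: 2.8
tool_pos: [0.5831, 0.062, 0.3544]
orientation: [-180.0, 0.0, -158.7]
force: [0.2, -0.9, -0.7]
opening: 0.0001
gripper_force: 0.0
```

```bash
python3 - <<'E'
from h import *
s=ctrl.snapshot("scene");t=ctrl.snapshot("top")
a=cv2.resize(s[130:280,240:340],(400,600),interpolation=cv2.INTER_CUBIC)
b=cv2.resize(t[130:280,160:260],(400,600),interpolation=cv2.INTER_CUBIC)
cv2.imwrite('pics/c2.png',np.hstack([a,b])[:,:,::-1])
E
```

```text
(no output)
```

View pics/c2.png

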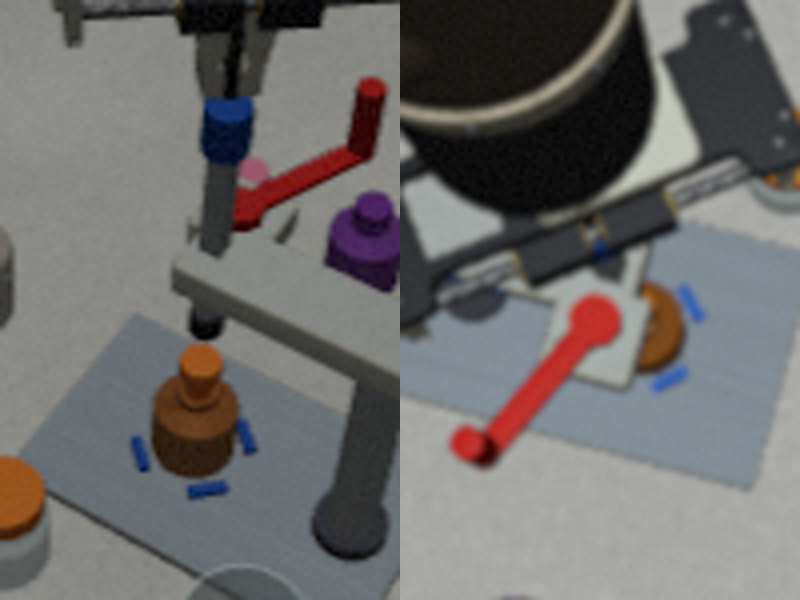

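The closed fingers are centred over the knob (crop 230,100). The foot is at crop (205,335) and the stopper at (203,357), a gap of roughly 20 mm. I'll go down to contact.

>>> apply_moves([
  {"travel":[0,0,4],"roll":0,"jaw":0},
  {"travel":[0,0,4],"roll":0,"jaw":0},
  {"travel":[0,0,2],"roll":0,"jaw":0},
  {"travel":[0,0,0],"roll":0,"jaw":0},
  {"travel":[0,0,0],"roll":0,"jaw":0},
])

```text
clock: 3.4
tool_pos: [0.5833, 0.063, 0.3438]
orientation: [180.0, -0.0, -158.7]
force: [-0.6, -0.2, -0.3]
opening: 0.0005
gripper_force: 0.0
```

>>> apply_moves([
  {"travel":[0,0,2],"roll":0,"jaw":0},
  {"travel":[0,0,2],"roll":0,"jaw":0},
  {"travel":[0,0,0],"roll":0,"jaw":0},
  {"travel":[0,0,0],"roll":0,"jaw":0},
])

```text
clock: 3.8
tool_pos: [0.5834, 0.063, 0.3399]
orientation: [180.0, 0.0, -158.7]
force: [-0.7, 1.0, 2.3]
opening: 0.0005
gripper_force: 1.1
```

>>> apply_moves([
  {"travel":[0,0,2],"roll":0,"jaw":0},
  {"travel":[0,0,2],"roll":0,"jaw":0},
  {"travel":[0,0,0],"roll":0,"jaw":0},
  {"travel":[0,0,0],"roll":0,"jaw":0},
])

```text
clock: 4.2
tool_pos: [0.5834, 0.063, 0.3357]
orientation: [180.0, -0.0, -158.7]
force: [0.1, 0.8, 0.9]
opening: 0.0004
gripper_force: 0.6
```

>>> apply_moves([
  {"travel":[0,0,2],"roll":0,"jaw":0},
  {"travel":[0,0,2],"roll":0,"jaw":0},
  {"travel":[0,0,2],"roll":0,"jaw":0},
  {"travel":[0,0,2],"roll":0,"jaw":0},
  {"travel":[0,0,2],"roll":0,"jaw":0},
  {"travel":[0,0,0],"roll":0,"jaw":0},
  {"travel":[0,0,0],"roll":0,"jaw":0},
  {"travel":[0,0,0],"roll":0,"jaw":0},
])

```text
clock: 5.0
tool_pos: [0.5832, 0.0629, 0.3255]
orientation: [180.0, -0.0, -158.7]
force: [0.5, 0.4, -0.3]
opening: 0.0002
gripper_force: 0.1
```

```bash
python3 - <<'E'
from h import *
print(ctrl.get_obs()['force'],ctrl.get_obs()['tool_pos'])
s=ctrl.snapshot("scene")
cv2.imwrite('pics/c3.png',cv2.resize(s[190:250,260:320],(600,600),interpolation=cv2.INTER_CUBIC)[:,:,::-1])
for z in(.10,.11,.12,.13):print(z,proj("scene",[.583,.0628,z]))
E
```

```text
[ 0.51820669  0.41128248 -0.25070823] [0.58321039 0.06288297 0.32554897]
0.1 [289.51087396 220.35486772]
0.11 [289.7722573  217.85965368]
0.12 [290.037387   215.32867619]
0.13 [290.30634419 212.76116079]
```

View pics/c3.png

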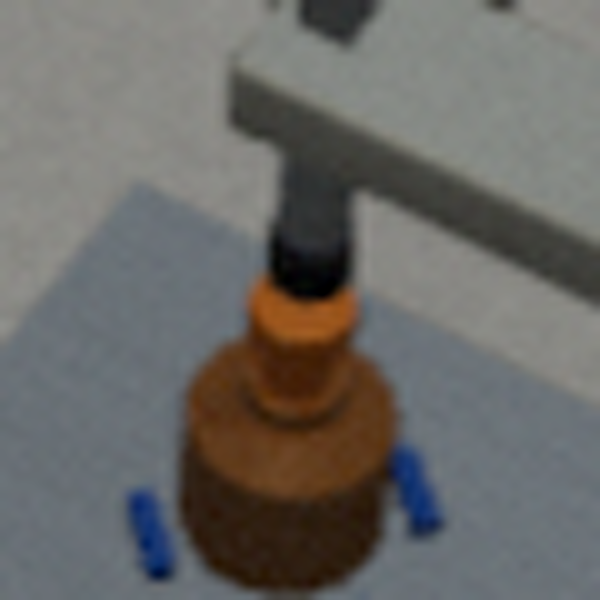

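The foot's front edge is at crop y≈298 and the stopper disc is centred at y≈310, so the gap is still about 15 mm. I'll go down 10 mm, then in 1 mm steps.

>>> apply_moves([
  {"travel":[0,0,2],"roll":0,"jaw":0},
  {"travel":[0,0,2],"roll":0,"jaw":0},
  {"travel":[0,0,2],"roll":0,"jaw":0},
  {"travel":[0,0,2],"roll":0,"jaw":0},
  {"travel":[0,0,0],"roll":0,"jaw":0},
  {"travel":[0,0,0],"roll":0,"jaw":0},
])

```text
clock: 5.65
tool_pos: [0.5833, 0.0629, 0.3176]
orientation: [180.0, -0.0, -158.7]
force: [0.1, 0.4, 0.9]
opening: 0.0005
gripper_force: 0.2
```

>>> apply_moves([
  {"travel":[0,0,0.5],"roll":0,"jaw":0},
  {"travel":[0,0,0.5],"roll":0,"jaw":0},
  {"travel":[0,0,0],"roll":0,"jaw":0},
])

```text
clock: 5.95
tool_pos: [0.5834, 0.0629, 0.3171]
orientation: [-180.0, 0.0, -158.7]
force: [-0.9, 0.2, 3.2]
opening: 0.0003
gripper_force: 1.6
```

>>> apply_moves([
  {"travel":[0,0,0.5],"roll":0,"jaw":0},
  {"travel":[0,0,0.5],"roll":0,"jaw":0},
  {"travel":[0,0,0],"roll":0,"jaw":0},
])

```text
clock: 6.25
tool_pos: [0.5834, 0.0629, 0.3159]
orientation: [-180.0, 0.0, -158.7]
force: [-2.2, -0.5, 4.1]
opening: 0.0001
gripper_force: 1.7
```

>>> apply_moves([
  {"travel":[0,0,0.5],"roll":0,"jaw":0},
  {"travel":[0,0,0.5],"roll":0,"jaw":0},
  {"travel":[0,0,0],"roll":0,"jaw":0},
])

```text
clock: 6.55
tool_pos: [0.5834, 0.0629, 0.3149]
orientation: [-180.0, -0.0, -158.7]
force: [-1.2, 0.0, 3.1]
opening: 0.0004
gripper_force: 1.6
```

>>> apply_moves([
  {"travel":[0,0,0.5],"roll":0,"jaw":0},
  {"travel":[0,0,0.5],"roll":0,"jaw":0},
  {"travel":[0,0,0],"roll":0,"jaw":0},
])

```text
clock: 6.85
tool_pos: [0.5834, 0.0629, 0.3138]
orientation: [-180.0, -0.0, -158.7]
force: [-1.4, -0.7, 3.3]
opening: 0.0008
gripper_force: 1.5
```

>>> apply_moves([
  {"travel":[0,0,0.5],"roll":0,"jaw":0},
  {"travel":[0,0,0.5],"roll":0,"jaw":0},
  {"travel":[0,0,0],"roll":0,"jaw":0},
])

```text
clock: 7.15
tool_pos: [0.5834, 0.0629, 0.3129]
orientation: [-180.0, -0.0, -158.7]
force: [-1.4, 0.3, 2.9]
opening: 0.0004
gripper_force: 1.6
```

>>> apply_moves([
  {"travel":[0,0,0.4],"roll":0,"jaw":0},
  {"travel":[0,0,0.4],"roll":0,"jaw":0},
  {"travel":[0,0,0],"roll":0,"jaw":0},
])

```text
clock: 7.45
tool_pos: [0.5834, 0.0629, 0.3124]
orientation: [-180.0, 0.0, -158.7]
force: [-1.8, -0.4, 5.4]
opening: 0.0007
gripper_force: 2.6
```

>>> apply_moves([
  {"travel":[0,0,0],"roll":0,"jaw":0},
  {"travel":[0,0,0],"roll":0,"jaw":0},
])

```text
clock: 7.65
tool_pos: [0.5834, 0.0629, 0.3124]
orientation: [-180.0, 0.0, -158.7]
force: [-2.3, -0.0, 4.7]
opening: 0.0004
gripper_force: 2.6
```

>>> apply_moves([
  {"travel":[0,0,0.4],"roll":0,"jaw":0},
  {"travel":[0,0,0],"roll":0,"jaw":0},
  {"travel":[0,0,0],"roll":0,"jaw":0},
])

```text
clock: 7.95
tool_pos: [0.5834, 0.0629, 0.3122]
orientation: [-180.0, 0.0, -158.7]
force: [-2.4, -0.9, 6.1]
opening: 0.0003
gripper_force: 3.1
```

>>> apply_moves([
  {"travel":[0,0,0.4],"roll":0,"jaw":0},
  {"travel":[0,0,0],"roll":0,"jaw":0},
  {"travel":[0,0,0],"roll":0,"jaw":0},
])

```text
clock: 8.25
tool_pos: [0.5834, 0.0629, 0.312]
orientation: [-180.0, 0.0, -158.7]
force: [-3.1, -0.3, 7.9]
opening: 0.0002
gripper_force: 3.6
```

```bash
python3 - <<'E'
from h import *
s=ctrl.snapshot("scene");o=ctrl.get_obs();print(o['force'],o['tool_pos'])
cv2.imwrite('pics/c4.png',cv2.resize(s[190:250,260:320],(600,600),interpolation=cv2.INTER_CUBIC)[:,:,::-1])
E
```

```text
[-3.99224929 -0.81793355  6.98372811] [0.58336068 0.06292584 0.3120066 ]
```

View pics/c4.png

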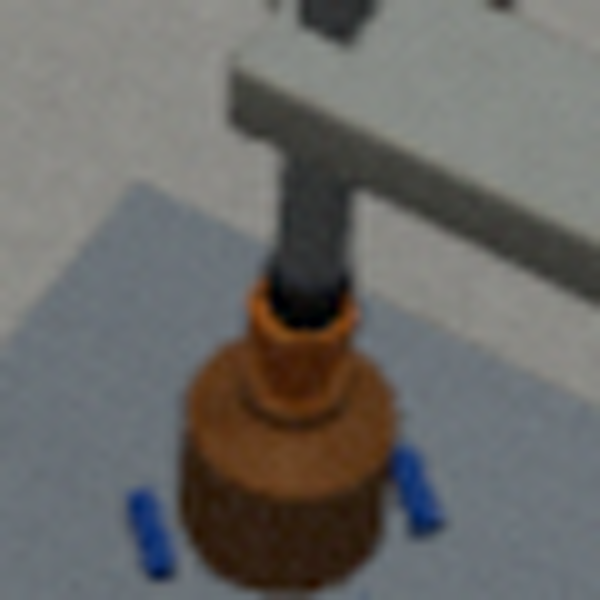

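The foot now sits on the stopper: foot front edge at y≈325, inside the stopper rim at y≈345. The foot force is about 3.5–4 N after roughly 0.8 mm of squeeze. I'll lift off and turn the tool for the lever.

>>> apply_moves([
  {"travel":[0,0,-3],"roll":0,"jaw":0},
  {"travel":[0,0,-20],"roll":0,"jaw":0},
  {"travel":[0,0,-40],"roll":0,"jaw":20},
  {"travel":[0,0,0],"roll":8,"jaw":50},
  {"travel":[0,0,0],"roll":8,"jaw":50},
  {"travel":[0,0,0],"roll":8,"jaw":50},
  {"travel":[0,0,0],"roll":8,"jaw":50},
  {"travel":[0,0,0],"roll":8,"jaw":50},
  {"travel":[0,0,0],"roll":8,"jaw":50},
  {"travel":[0,0,0],"roll":8,"jaw":50},
])

```text
clock: 9.3
tool_pos: [0.5835, 0.0631, 0.3738]
orientation: [-180.0, -0.0, 145.0]
force: [-0.6, -0.8, -0.7]
opening: 0.0496
gripper_force: 0.0
```

>>> apply_moves([
  {"travel":[0,0,0],"roll":8,"jaw":50},
  {"travel":[0,0,0],"roll":0,"jaw":50},
  {"travel":[0,0,0],"roll":0,"jaw":50},
])

```text
clock: 9.6
tool_pos: [0.5834, 0.063, 0.374]
orientation: [-180.0, -0.0, 137.5]
force: [-0.6, 0.1, -0.3]
opening: 0.05
gripper_force: 0.0
```

```bash
cat >> h.py <<'E'
def local(d,yaw):
    c,s=np.cos(np.radians(yaw)),np.sin(np.radians(yaw))
    return np.round([1e3*(d[0]*c+d[1]*s),1e3*(d[0]*s-d[1]*c)],1)
E
python3 - <<'E'
from h import *
o=ctrl.get_obs();print(o['tool_pos'],o['orientation'],o['joint_pos'],o['force'])
p=o['tool_pos'];print(local([.4881-p[0],.1305-p[1]],o['orientation'][2]))
E
```

```text
[0.58343571 0.06303961 0.37398973] [-1.79984957e+02 -1.55573519e-02  1.37536753e+02] [ 2.52383345e+01  9.12542051e+00  1.34932626e+00 -8.76649660e-03
 -8.22437266e+01 -1.57700395e+02] [-0.58701233  0.12542307 -0.31826081]
[115.9 -14.6]
```

>>> apply_moves([
  {"travel":[0,0,0],"roll":-5,"jaw":50},
  {"travel":[0,0,0],"roll":-5,"jaw":50},
  {"travel":[30,2,0],"roll":0,"jaw":50},
  {"travel":[30,2,0],"roll":0,"jaw":50},
  {"travel":[30,1,0],"roll":0,"jaw":50},
  {"travel":[26.7,0.7,0],"roll":0,"jaw":50},
  {"travel":[0,0,20],"roll":0,"jaw":50},
  {"travel":[0,0,20],"roll":0,"jaw":50},
  {"travel":[0,0,20],"roll":0,"jaw":50},
  {"travel":[0,0,0],"roll":0,"jaw":50},
])

```text
clock: 10.6
tool_pos: [0.4869, 0.1304, 0.3119]
orientation: [-179.8, -0.1, 147.5]
force: [0.2, -0.1, 0.6]
opening: 0.0505
gripper_force: 0.0
```

```bash
python3 - <<'E'
from h import *
o=ctrl.get_obs();print(o['tool_pos'],o['orientation'],o['joint_pos'],o['force'])
p=o['tool_pos'];print(local([.4881-p[0],.1305-p[1]],o['orientation'][2]))
s=ctrl.snapshot("scene");t=ctrl.snapshot("top")
a=cv2.resize(s[110:260,260:360],(400,600),interpolation=cv2.INTER_CUBIC)
b=cv2.resize(t[150:300,130:230],(400,600),interpolation=cv2.INTER_CUBIC)
cv2.imwrite('pics/c5.png',np.hstack([a,b])[:,:,::-1])
E
```

```text
[0.48693164 0.13038145 0.3119047 ] [-1.79793098e+02 -1.36260827e-01  1.47481310e+02] [ 3.73108720e+01  2.22945817e+00 -1.42890563e+01 -5.89223399e-02
 -7.37226916e+01 -1.59812682e+02] [ 0.19456658 -0.07044992  0.60341784]
[-0.9  0.7]
```

View pics/c5.png

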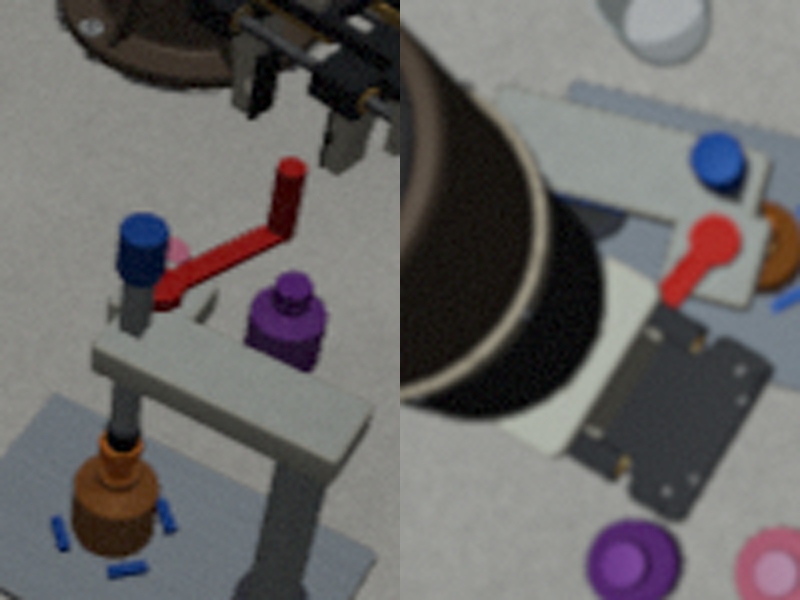

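The foot is still on the stopper (crop 122,440). The open fingers straddle the grip (crop 290,165). I'll descend and close.

>>> apply_moves([
  {"travel":[-0.9,0.7,10],"roll":0,"jaw":50},
  {"travel":[0,0,15],"roll":0,"jaw":50},
  {"travel":[0,0,15],"roll":0,"jaw":50},
  {"travel":[0,0,12],"roll":0,"jaw":50},
  {"travel":[0,0,6],"roll":0,"jaw":50},
  {"travel":[0,0,0],"roll":0,"jaw":35},
  {"travel":[0,0,0],"roll":0,"jaw":25},
])

```text
clock: 11.4
tool_pos: [0.4898, 0.131, 0.2569]
orientation: [180.0, 0.0, 147.3]
force: [-0.0, 0.2, -0.4]
opening: 0.0394
gripper_force: 0.0
```

>>> apply_moves([
  {"travel":[0,0,0],"roll":0,"jaw":15},
  {"travel":[0,0,0],"roll":0,"jaw":15},
  {"travel":[0,0,0],"roll":0,"jaw":15},
  {"travel":[0,0,0],"roll":0,"jaw":15},
])

```text
clock: 11.8
tool_pos: [0.4896, 0.131, 0.2568]
orientation: [180.0, 0.0, 147.3]
force: [-0.0, 1.9, 1.5]
opening: 0.0175
gripper_force: 30.0
```

```bash
python3 - <<'E'
from h import *
o=ctrl.get_obs();print(o['tool_pos'],o['orientation'],o['joint_pos'],o['force'],o['opening'],o['gripper_force'])
p=o['tool_pos'];yaw=o['orientation'][2]
pin=np.array([.554,.0703]);v=p[:2]-pin;a0=np.degrees(np.arctan2(v[1],v[0]));r=np.hypot(*v);print(a0,r)
# arc to 200.5 (214-14) in 6-deg steps; tool yaw turns along with lever (roll=-step), travel before turn
a=a0;n=0;end=202
st=(end-a0)/14
q=p[:2].copy();R=.09
for i in range(14):
    a+=st;t=pin+R*np.array([np.cos(np.radians(a)),np.sin(np.radians(a))])
    print(i,np.round(a,1),local(t-q,yaw),np.round(-st*.9,1));q=t;yaw+=np.round(st*.9,1)
E
```

```text
[0.48956207 0.13102374 0.25677533] [1.79958428e+02 1.96117415e-02 1.47307810e+02] [ 3.72245833e+01  4.20696922e+00 -1.94436004e+01  4.52576655e-03
 -6.63036523e+01 -1.59918584e+02] [-0.01086849  1.89673764  1.52640022] 0.017452916969027454 30.00042289495468
136.6997634117198 0.08854162252702456
0 141.4 [ 2.5 -7. ] -4.2
1 146.0 [ 1.  -7.3] -4.2
2 150.7 [ 0.9 -7.3] -4.2
3 155.4 [ 0.9 -7.3] -4.2
4 160.0 [ 0.8 -7.3] -4.2
5 164.7 [ 0.8 -7.3] -4.2
6 169.3 [ 0.7 -7.3] -4.2
7 174.0 [ 0.6 -7.3] -4.2
8 178.7 [ 0.6 -7.3] -4.2
9 183.3 [ 0.5 -7.3] -4.2
10 188.0 [ 0.5 -7.3] -4.2
11 192.7 [ 0.4 -7.3] -4.2
12 197.3 [ 0.3 -7.3] -4.2
13 202.0 [ 0.3 -7.3] -4.2
```

>>> apply_moves([
  {"travel":[1.2,-7.2,0],"roll":-4.2,"jaw":15},
  {"travel":[1,-7.2,0],"roll":-4.2,"jaw":15},
  {"travel":[0.9,-7.2,0],"roll":-4.2,"jaw":15},
  {"travel":[0.9,-7.2,0],"roll":-4.2,"jaw":15},
  {"travel":[0,0,0],"roll":0,"jaw":15},
])

```text
clock: 12.3
tool_pos: [0.4744, 0.1069, 0.2568]
orientation: [179.9, 0.2, 164.3]
force: [7.7, 0.8, -4.3]
opening: 0.0175
gripper_force: 30.0
```

```bash
cat > arc.py <<'E'
from h import *
import sys
o=ctrl.get_obs();p=o['tool_pos'];yaw=o['orientation'][2];f=o['force']
pin=np.array([.554,.0703]);v=p[:2]-pin;u=v/np.hypot(*v);t=np.array([-u[1],u[0]])
print('ang',np.degrees(np.arctan2(v[1],v[0]))%360,'r',np.hypot(*v),'F rad,tan,z',f[:2]@u,f[:2]@t,f[2],'yaw',yaw,'open',o['opening'],'local radial dir',local(u/1e3,yaw),'tan',local(t*.0073,yaw),o['joint_pos'][5],p)
E
python3 arc.py
```

```text
ang 155.32022815148386 r 0.08765306177627807 F rad,tan,z -6.6487199481980745 -3.9147204209012134 -4.259892296928583 yaw 164.27317977936133 open 0.017501300914578997 local radial dir [1.  0.2] tan [ 1.1 -7.2] -141.75452579370253 [0.47435355 0.10689921 0.25681059]
```

>>> apply_moves([
  {"travel":[-0.3,-7.2,0],"roll":-4.2,"jaw":15},
  {"travel":[0.5,-7.2,0],"roll":-4.2,"jaw":15},
  {"travel":[0.5,-7.2,0],"roll":-4.2,"jaw":15},
  {"travel":[0,0,0],"roll":0,"jaw":15},
])

```text
clock: 12.7
tool_pos: [0.4685, 0.0866, 0.2567]
orientation: [179.9, 0.1, 176.8]
force: [1.2, 4.7, -0.5]
opening: 0.0174
gripper_force: 30.0
```

```bash
python3 arc.py
```

```text
ang 169.18470080376102 r 0.08704706507438223 F rad,tan,z -0.273576494886814 -4.811655062145841 -0.5021182226686618 yaw 176.79911433588754 open 0.017383072711335233 local radial dir [1.  0.1] tan [ 1.  -7.2] -127.36598036323723 [0.46849914 0.08663382 0.25670299]
```

>>> apply_moves([
  {"travel":[0.55,-7.2,0],"roll":-4.4,"jaw":15},
  {"travel":[0.5,-7.2,0],"roll":-4.4,"jaw":15},
  {"travel":[0.5,-7.2,0],"roll":-4.4,"jaw":15},
  {"travel":[0,0,0],"roll":0,"jaw":15},
])

```text
clock: 13.1
tool_pos: [0.4675, 0.0652, 0.2566]
orientation: [179.9, 0.1, -170.1]
force: [1.1, 6.2, -0.9]
opening: 0.0174
gripper_force: 30.0
```

```bash
sed -i 's/.554,.0703/.557,.0712/' arc.py; python3 arc.py
```

```text
ang 183.81049457404106 r 0.08973284030598136 F rad,tan,z -1.5208861975870263 -6.1095213330149996 -0.9223408841703602 yaw -170.05291850221528 open 0.01744378868896856 local radial dir [1.  0.1] tan [ 0.8 -7.3] -111.91147777600443 [0.46746553 0.06523666 0.25662525]
```

Tracking is good. Two more rows, then small steps until it meets the end stop.

>>> apply_moves([
  {"travel":[0.4,-7.2,0],"roll":-4.4,"jaw":15},
  {"travel":[0.4,-7.2,0],"roll":-4.4,"jaw":15},
  {"travel":[0,0,0],"roll":0,"jaw":15},
])

```text
clock: 13.4
tool_pos: [0.4698, 0.0511, 0.2566]
orientation: [179.9, 0.1, -161.3]
force: [1.4, 5.8, -1.3]
opening: 0.0171
gripper_force: 30.0
```

```bash
python3 arc.py
```

```text
ang 192.96674464439565 r 0.08951368748555094 F rad,tan,z -2.6718616936796646 -5.379794736141767 -1.3474870873120042 yaw -161.25379370478868 open 0.01707574622430009 local radial dir [1.  0.1] tan [ 0.7 -7.3] -101.33360270629424 [0.46976887 0.05111443 0.25661102]
```

>>> apply_moves([
  {"travel":[0.2,-4,0],"roll":-2.5,"jaw":15},
  {"travel":[0,0,0],"roll":0,"jaw":15},
  {"travel":[0,0,0],"roll":0,"jaw":15},
])

```text
clock: 13.7
tool_pos: [0.4706, 0.048, 0.2566]
orientation: [179.9, 0.1, -158.9]
force: [-0.7, 10.1, 1.5]
opening: 0.0174
gripper_force: 30.0
```

```bash
python3 arc.py
```

```text
ang 195.00631417795847 r 0.08946950516439622 F rad,tan,z -1.9612702843471532 -9.964731637522952 1.4890773481665658 yaw -158.89766849647228 open 0.017383918642289768 local radial dir [1.  0.1] tan [ 0.8 -7.3] -98.50228087018864 [0.47058165 0.04803406 0.25659451]
```

>>> apply_moves([
  {"travel":[0.2,-3.5,0],"roll":-2.2,"jaw":15},
  {"travel":[0,0,0],"roll":0,"jaw":15},
  {"travel":[0,0,0],"roll":0,"jaw":15},
])

```text
clock: 14.0
tool_pos: [0.4709, 0.0476, 0.2565]
orientation: [179.6, 0.2, -156.7]
force: [-10.7, 25.2, 5.8]
opening: 0.0173
gripper_force: 30.0
```

```bash
python3 arc.py
```

```text
ang 195.34550530040067 r 0.08929362525479992 F rad,tan,z 3.678932094811537 -27.127090240654795 5.839333395830515 yaw -156.70577587956467 open 0.01731080207328536 local radial dir [1.  0.1] tan [ 1.  -7.2] -95.86998311688382 [0.47088991 0.04756942 0.25652592]
```

>>> apply_moves([
  {"travel":[0.2,-3.5,0],"roll":-2.2,"jaw":15},
  {"travel":[0,0,0],"roll":0,"jaw":15},
  {"travel":[0,0,0],"roll":0,"jaw":15},
])

```text
clock: 14.3
tool_pos: [0.4714, 0.0472, 0.2564]
orientation: [179.3, 0.3, -154.5]
force: [-19.1, 41.2, 10.4]
opening: 0.0179
gripper_force: 30.0
```

```bash
python3 arc.py
```

```text
ang 195.65256918402702 r 0.08890791964289958 F rad,tan,z 7.245150255007651 -44.82876730258605 10.41481674616189 yaw -154.48648956369723 open 0.017894711562819722 local radial dir [1.  0.2] tan [ 1.3 -7.2] -93.21189736180023 [0.47138919 0.04721234 0.25644846]
```

The lever hit a hard stop at about 195°. I'll relax the command, let go and look.

>>> apply_moves([
  {"travel":[-0.3,3.5,0],"roll":0,"jaw":15},
  {"travel":[-0.2,3,0],"roll":0,"jaw":15},
  {"travel":[0,0,0],"roll":0,"jaw":30},
  {"travel":[0,0,0],"roll":0,"jaw":50},
  {"travel":[0,0,0],"roll":0,"jaw":50},
  {"travel":[0,0,0],"roll":0,"jaw":50},
  {"travel":[0,0,-20],"roll":0,"jaw":50},
  {"travel":[0,0,-40],"roll":0,"jaw":50},
  {"travel":[0,0,-40],"roll":0,"jaw":50},
  {"travel":[0,0,0],"roll":0,"jaw":50},
])

```text
clock: 15.3
tool_pos: [0.4722, 0.0455, 0.362]
orientation: [-179.9, 0.5, -154.4]
force: [-0.0, 0.4, 0.3]
opening: 0.0504
gripper_force: 0.0
```

>>> apply_moves([
  {"travel":[40,0,0],"roll":0,"jaw":50},
  {"travel":[40,0,0],"roll":0,"jaw":50},
  {"travel":[0,-40,0],"roll":0,"jaw":50},
  {"travel":[0,-40,0],"roll":0,"jaw":50},
  {"travel":[0,-40,0],"roll":0,"jaw":50},
  {"travel":[0,-40,0],"roll":0,"jaw":50},
  {"travel":[0,-40,0],"roll":0,"jaw":50},
  {"travel":[0,0,0],"roll":0,"jaw":50},
])

```text
clock: 16.1
tool_pos: [0.4852, -0.1729, 0.355]
orientation: [180.0, -0.2, -154.7]
force: [-1.2, 1.0, -0.8]
opening: 0.05
gripper_force: 0.0
```

```bash
python3 - <<'E'
from h import *
o=ctrl.get_obs();print(o['tool_pos'],o['force'])
s=ctrl.snapshot("scene");t=ctrl.snapshot("top")
a=cv2.resize(s[140:290,240:340],(400,600),interpolation=cv2.INTER_CUBIC)
b=cv2.resize(t[140:290,150:250],(400,600),interpolation=cv2.INTER_CUBIC)
cv2.imwrite('pics/c6.png',np.hstack([a,b])[:,:,::-1])
E
```

```text
[ 0.48522129 -0.17285702  0.35500566] [-1.16817089  0.95902904 -0.82344584]
```

View pics/c6.png

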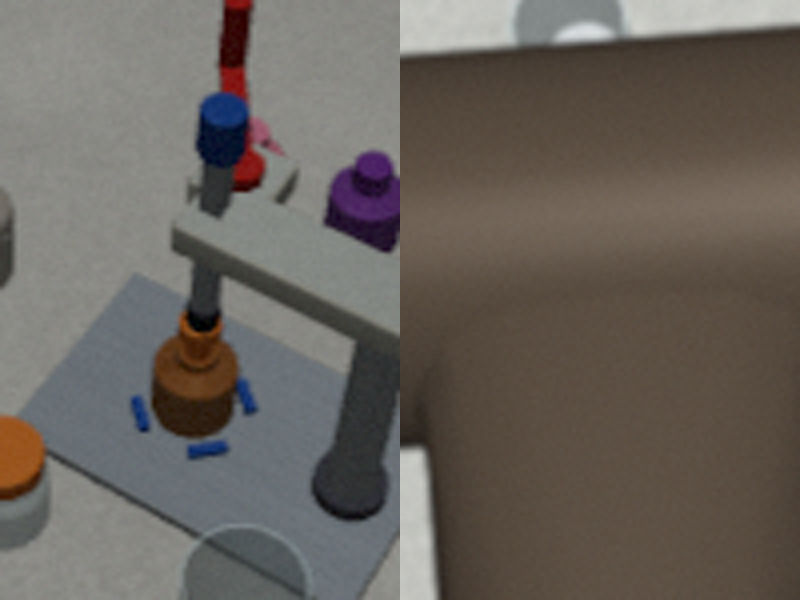

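The foot rests on the stopper (crop 203,320) and the bottle stands in place. The grip is at crop (235,30), and the arm blocks the top view. I'll measure the lever angle from the scene view.

```bash
python3 - <<'E'
from h import *
s=ctrl.snapshot("scene");s0=cv2.imread('pics/s0.png')[:,:,::-1].copy()
def topc(im,box):
    h=cv2.cvtColor(im,cv2.COLOR_RGB2HSV);m=cv2.inRange(h,np.array((0,150,50)),np.array((8,255,255)))|cv2.inRange(h,np.array((173,150,50)),np.array((180,255,255)))
    x0,y0,x1,y1=box;ys,xs=np.nonzero(m[y0:y1,x0:x1]);ys+=y0;xs+=x0
    y=ys.min();k=ys<=y+5;print(y,xs[k].min(),xs[k].max());return ((xs[k].min()+xs[k].max())/2,y+2.2)
for im,b in((s0,(322,140,345,175)),(s,(285,115,315,158))):
    c=topc(im,b);P=plane("scene",c,.268)
    for pin in((.554,.0703),(.557,.0712),(.5555,.0708)):
        v=P[:2]-pin;print(c,P,np.degrees(np.arctan2(v[1],v[0]))%360,np.hypot(*v))
E
```

```text
150 329 335
(np.float64(332.0), np.float64(152.2)) [0.49220747 0.1311229  0.268     ] 135.45308047458715 0.08670491473671262
(np.float64(332.0), np.float64(152.2)) [0.49220747 0.1311229  0.268     ] 137.23603197425433 0.08825432687560686
(np.float64(332.0), np.float64(152.2)) [0.49220747 0.1311229  0.268     ] 136.37616033787197 0.08743452942546823
138 296 302
(np.float64(299.0), np.float64(140.2)) [0.4726077  0.04911599 0.268     ] 194.58873112786478 0.08410391465776025
(np.float64(299.0), np.float64(140.2)) [0.4726077  0.04911599 0.268     ] 194.66449093988993 0.08723395822453944
(np.float64(299.0), np.float64(140.2)) [0.4726077  0.04911599 0.268     ] 194.65965466628535 0.08568155790685443
```

Contact above 27 N points to the end stop. The absolute angle still deserves a check, so I'll clear the arm from the top view and measure.

>>> apply_moves([
  {"travel":[17,-36,0],"roll":0,"jaw":50},
  {"travel":[17,-36,0],"roll":0,"jaw":50},
  {"travel":[17,-36,0],"roll":0,"jaw":50},
  {"travel":[17,-36,0],"roll":0,"jaw":50},
  {"travel":[17,-36,0],"roll":0,"jaw":50},
  {"travel":[17,-36,0],"roll":0,"jaw":50},
  {"travel":[17,-36,0],"roll":0,"jaw":50},
  {"travel":[17,-36,0],"roll":0,"jaw":50},
  {"travel":[17,-36,0],"roll":0,"jaw":50},
  {"travel":[0,0,0],"roll":0,"jaw":50},
])

```text
clock: 17.25
tool_pos: [0.4861, -0.53, 0.3545]
orientation: [179.9, -0.1, -154.5]
force: [0.8, 1.3, 0.1]
opening: 0.0499
gripper_force: 0.0
```

```bash
python3 - <<'E'
from h import *
print(ctrl.get_obs()['tool_pos'])
t=ctrl.snapshot("top");t0=cv2.imread('pics/t0.png')[:,:,::-1].copy()
# plate long/short edges from initial top picture
h=cv2.cvtColor(t0,cv2.COLOR_RGB2HSV);m=cv2.inRange(h,np.array((95,22,80)),np.array((115,70,160)))
k=np.zeros_like(m);k[160:260,150:275]=255;m=cv2.morphologyEx(m&k,cv2.MORPH_OPEN,np.ones((3,3)))
ys,xs=np.nonzero(m)
def fit(pts):
    P=np.array([plane("top",p,.012)[:2] for p in pts],np.float32)
    l=cv2.fitLine(P,cv2.DIST_HUBER,0,.001,.001).ravel();return np.degrees(np.arctan2(l[1],l[0]))
print('lower edge',fit([(x,ys[xs==x].max()) for x in range(165,242)]))
print('upper edge',fit([(x,ys[xs==x].min()) for x in range(226,258)]))
print('right edge',fit([(xs[ys==y].max(),y) for y in range(198,242)]))
for n,im in(('0',t0),('now',t)):
    h=cv2.cvtColor(im,cv2.COLOR_RGB2HSV);r=cv2.inRange(h,np.array((0,170,50)),np.array((7,255,255)))|cv2.inRange(h,np.array((174,170,50)),np.array((180,255,255)))
    r[:195]=0;r[:,:150]=0;r[265:]=0;r[:,250:]=0
    ys2,xs2=np.nonzero(r);print(n,len(xs2),xs2.min(),xs2.max(),ys2.min(),ys2.max())
a=cv2.resize(t[140:270,140:280],(646,600),interpolation=cv2.INTER_CUBIC)
cv2.imwrite('pics/c7.png',a[:,:,::-1])
E
```

```text
[ 0.48608154 -0.52997705  0.35451418]
lower edge 72.85313
upper edge 72.62047
right edge -17.16905
0 356 173 214 205 244
now 331 203 223 204 252
```

View pics/c7.png

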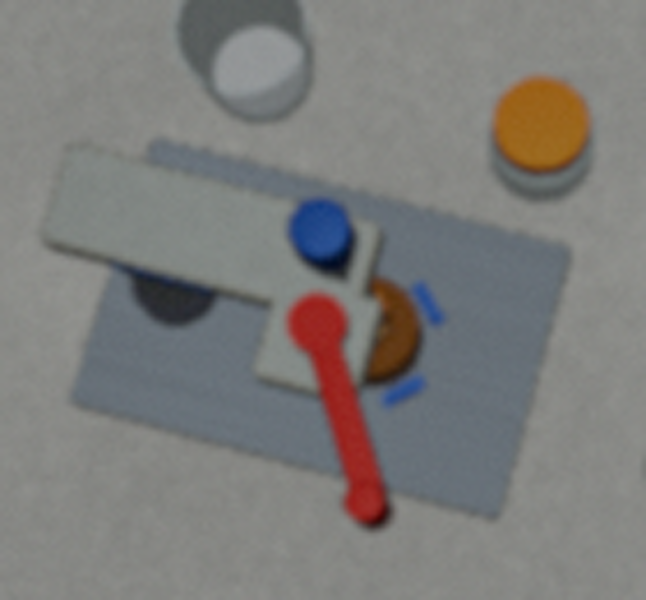

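The stand yaw measures −17.2°, so the locked direction is 197°. The lever sits at about 195°, which is a clamp angle of roughly 1.17 rad, at its end stop. The beaker and jar have not moved and the bottle is in its place, so I'll hand in.

```bash
python3 -c "
from plant import ctrl
print(ctrl.close_job())"
```

```text
the job is handed in; nothing more can be done
None
```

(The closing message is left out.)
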